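# Lock a short blank in the cam-locked small-parts jig

### The job

Clamp the slim pale wood offcut in the small-parts jig, ready for sawing. First push the three wood chips off the jig's bed with the scraper block, not with the fingers, and stand the scraper upright on the bare table beside the jig. Then lay the offcut flat on the bed between the jaws, lengthways along them and centred so that both ends stick out alike; slide the loose jaw up until it traps the offcut against the fixed jaw, and swing the red cam lever its full quarter turn towards the jaws so that it draws them tight and holds by itself; leave the glue bottle and the tape measure where they stand.

Things in the scene. Friction and masses are not known exactly. Their poses are not given: they have to be found in the camera images.
- jig: Small-parts jig, fixed: plywood bed 130 mm (x) by 314 mm (y), top 20 mm above the table. Origin: centre of the bed's underside, at table level. Own y runs along the jig from the cam end (-157 mm, robot's right) to the open end (+157 mm); own x points away from the robot, turned by up to 0.2 rad. A 28 mm channel along x = 0 holds the loose jaw's flat draw bar, its top flush with the bed.
- fixed_face (a point): Middle of the fixed jaw's cork face, at jig x = 0, y = +13 mm, 30 mm above the table; it looks to the jig's +y. The fixed jaw is a brown wooden bar across the bed, 96 mm long in x, y = -11 to +13 mm, its top 51 mm above the table. The bed between the jaws is open at both x ends. Axes as jig.
- nest (a point): Point on top of the bed (20 mm above the table) at jig x = 0, y = +32 mm: where the middle of the offcut's underside is once clamped. Laid down further from the fixed jaw, the offcut is pushed along by the loose jaw. Axes as jig.
- loose_jaw: Loose jaw: brown wooden block 96 mm (x) by 34 mm (y), top 52 mm above the table, cork face towards the fixed jaw at own y = -17 mm. It slides along the jig's y only, lightly, with 2 mm side play. Origin: under the middle of the block, 6 mm above the table; axes as the jig's. Origin at the start: jig y = 128 to 139 mm (jaws 98 to 109 mm apart); with the offcut held: 68 mm.
- jaw_grip (a point): Middle of the dark wooden grip bar on top of the loose jaw, 68 mm above the table; the bar is 64 mm (x) by 18 mm (y), from 52 to 78 mm above the table. Pinch it across the 18 mm (own y), or push it, to slide the jaw. Axes as loose_jaw.
- keeper_pin (a point): Top of the upright steel keeper pin, 10 mm in diameter, at the end of the loose jaw's draw bar (24 mm wide, passing under the fixed jaw), 157.5 mm from the loose jaw's origin towards the cam, 38 mm above the table. The cam's hook can catch it only when the jaw has been slid to within about 6 mm of its clamped place.
- cam (a joint): Angle of the red cam, rad: 0 = open, lever along the jig's +x (away from the robot); 1.66 = fully closed at its stop, lever along the jig's +y towards the jaws; it closes counter-clockwise from above, starts at 0 to 0.25. Its spiral hook catches the pin at about 0.6 and pulls it from about 1.0, against a spring (about 10 N; 5 to 10 N on the knob); past 1.4 it stays.
- cam_pivot (a point): Point on the cam's upright axis at jig x = 0, y = -131 mm, 56 mm above the table; the pivot yields by some 4 mm towards +y under load. Its own x axis points along the lever.
- cam_knob (a point): Middle of the black knob at the lever's end: upright cylinder of 18 mm diameter from 53 to 86 mm above the table (this point at 70 mm), fixed to the lever 85 mm from the pivot. Push it, or pinch it and follow its arc; it may turn between the fingers.
- scraper: Scraper block of pale beech standing on its sole: foot 38 mm (x) by 74 mm (y) by 18 mm high with a rubber sole and steel edges, above it an upright grip 20 mm (x) by 60 mm (y), up to 64 mm over the sole; 0.16 kg. Origin: middle of the sole. It sweeps along its own x with the 74 mm wide edge, either way; stop about 20 mm past the bed (chips in the slots of the table further on can block it).
- scraper_grip (a point): Point in the middle of the scraper's grip, 44 mm above its sole: grasp across the 20 mm (own x).
- workpiece: The offcut to be clamped: slim pale wood piece 38 mm (x) by 120 mm (y) by 19 mm high, lying flat, about 70 g. Origin: middle of its underside; it is clamped across its own x, with its own y along the jig's x. (The dark square offcut, 50 x 50 x 32 mm, is not meant. A fence 96 mm high runs along the table's right side at y = -0.245 m: keep the gripper's body off it.)
- chip_0_mid (a point): Middle (7 mm above the underside) of a loose pale wood chip about 32 by 20 by 15 mm on the bed between the jaws.
- chip_1_mid (a point): Middle (7 mm above the underside) of a loose brownish wood chip about 28 by 22 by 15 mm on the bed between the jaws.
- chip_2_mid (a point): Middle (7 mm above the underside) of a loose pale wood chip about 34 by 18 by 15 mm on the bed between the jaws.
- glue: Bystander: yellow glue bottle, 58 mm across, 190 mm tall, standing on the saw table behind the jig; origin: middle of its base.
- tape: Bystander: yellow tape measure, 43 x 90 x 62 mm, standing on the saw table behind the jig; origin: middle of its underside.

How it is judged (in metres and radians):
On the way, in this order (a step that is already met when the one before it is completed fails the run):
1. all three chips are off the jig's bed ((x of chip_0_mid in the frame of jig above 0.068 m or x of chip_0_mid in the frame of jig below -0.068 m or z of chip_0_mid in the frame of jig below 0.016 m) and (x of chip_1_mid in the frame of jig above 0.068 m or x of chip_1_mid in the frame of jig below -0.068 m or z of chip_1_mid in the frame of jig below 0.016 m) and (x of chip_2_mid in the frame of jig above 0.068 m or x of chip_2_mid in the frame of jig below -0.068 m or z of chip_2_mid in the frame of jig below 0.016 m)), for 0.2 s.
2. the offcut lies flat on the bed between the jaws, lengthways and centred, let go (x of workpiece in the frame of jig between -0.02 and 0.02 m and z of workpiece in the frame of jig between 0.015 and 0.025 m and angle between workpiece's own z axis and vertical below 0.1 rad and y of workpiece in the frame of jig between 0.028 and 0.107 m and angle between the y axis of workpiece and the x axis of jig, either way round below 0.35 rad and contact force between the fingers and workpiece below 0.3 N), for 0.2 s.
3. the loose jaw is slid up and traps the offcut (y of loose_jaw in the frame of jig below 0.075 m), for 0.1 s.
4. the cam is turned home and the jaws press on the offcut (value of joint cam above 1.4 rad and contact force between loose_jaw and workpiece above 3 N), for 0.2 s.
At the end, for the whole second after the job is handed in: Chips off the bed; offcut flat, square within 0.06 rad, centred along the jaws within 20 mm, against the fixed jaw within 4 mm; loose jaw up to it, pressing with over 3 N; cam past 1.4 rad; scraper upright on the bare table; nothing moving (all of step 1 and all of step 4 and x of workpiece in the frame of jig between -0.02 and 0.02 m and z of workpiece in the frame of jig between 0.015 and 0.025 m and angle between each of workpiece, scraper's own z axis and vertical below 0.1 rad and y of workpiece in the frame of jig between 0.028 and 0.036 m and angle between the y axis of workpiece and the x axis of jig, either way round below 0.06 rad and y of loose_jaw in the frame of jig below 0.075 m and linear speed of loose_jaw below 0.01 m/s and height (world z) of scraper between -0.004 and 0.005 m); the robot touches nothing.
It fails at once if the fingers push a chip (contact force between the fingers and chip_0 above 0.5 N or contact force between the fingers and chip_1 above 0.5 N or contact force between the fingers and chip_2 above 0.5 N).
It fails at once if the glue bottle or the tape measure is moved by more than 20 mm (distance of any of glue, tape from where it was at the start of the episode above 0.02 m).
It also fails if it takes over 72 s, if anything falls off the work surface, if the arm or the gripper's body presses on something with over 40 N, if the wrist force passes 120 N, or if a joint passes its speed limit or range.

### The arm

A 6-joint arm with a two-finger parallel gripper is mounted at the origin on a cart in front of the work surface, level with it; the furniture and walls round the work are solid. World frame = base frame: x ahead of the robot, y to its left, z up, the work surface at z = 0. Lengths are in m, angles in degrees, forces in N, time in s.
With the tool pointing down it reaches from about 0.4 to 0.825 m from the base axis. Payload 7 kg.
Tool frame: the origin (TCP) lies between the finger pads; the fingertips stand 25 mm ahead of it and the grasp point (between the pads) lies 6 mm ahead of it; z points along the fingers, y is the line along which they close (so a half turn about z gives the same grasp; the last joint's range is limited). The gripper opens to 88 mm and grips with 3 to 60 N. Pads are 19 mm wide; open, the fingers measure 130 mm over their backs; the gripper's body (78 mm by 193 mm) begins 47 mm behind the grasp point.
Start: joints at [93.455, 20.546, 0.682, 0, -70.136, -16.507], TCP at [0.152, 0.658, 0.252] pointing down, gripper open.
Joint ranges: [-176.03, 176.03], [-82.01, 121.73], [-58.28, 71.71], [-173.87, 95.51], [-174.79, -0.11], [-173.66, 173.66]. Speed limits (degrees/s): [136.94, 136.94, 172.46, 180, 180, 180].

### API

Orientations are given as [roll, pitch, yaw] about the fixed x, y, z axes, in that order (R = Rz(yaw) Ry(pitch) Rx(roll)).
In Python, from plant import ctrl gives the robot as it stands.
- The arm moves only by the shell command python3 drive.py 'ROWS'. ROWS is a JSON list of rows, 1 to 8 of them, each of 5 numbers: dx, dy, dz in m, then a turn about the tool's z in degrees, then the finger opening in m; each row is the pose to reach, as a shift and turn from the pose commanded when the command began, along the tool's axes at that moment; what a row does not reach only later rows make up. A row lasts 1/8 s, in which the tool goes at most 0.0625 m and 10.7 degrees, less where a joint would pass 70% of its speed; a pose out of reach is approached as far as the arm can. The fingers move at their own pace and stop on an object; the grip force is fixed at half the most. Time passes only in rows, so rows that do not move let the fingers close. It prints the time, the measured TCP pose, the force, the opening and the grip force at its end.
- ctrl.get_obs(): the state, without advancing time (a new reading comes with each control period).
- ctrl.snapshot(name): name is "scene" or "top" or "wrist"; returns a dict with "frame" (400x640x3 uint8, red, green, blue), "z_map" (400x640 float32, m along the optical axis (not along the pixel's ray), 0 where there is no reading), "fovy" (degrees; the focal length in pixels is half the picture's height over the tangent of half this angle, whatever the lens; pixels are square), "cx", "cy" (the principal point, pixels), "k1" (the pictures are not rectified: a ray, as slopes to the right and down, at radius r is drawn at 1 + k1 r^2 times it, then the intrinsics apply), "R" (3x3) and "t" (3): a world point X has camera coordinates R X + t; the wrist camera has in their place "T_tool_cam" (4x4, takes a point from camera to tool coordinates, whose origin is the TCP and whose axes are the flange's). Camera axes: x right, y down, z forward; pixel columns grow to the right and rows downward; lengths in m; the calibration is good to about 2 mm. A picture is of the moment at which its call begins: read the wrist's pose just before it.
- ctrl.close_job(): hands the job in; it is judged then, once.
The state is a dict: "clock": time; "joint_pos": joint angles; "qvel": joint speeds; "tau": joint torques, N m; "tool_pos": TCP position; "orientation": TCP orientation; "force": force on the tool from outside, world axes, zero at the start; "moment": the same for the moment, N m; "opening": finger opening in m; "gripper_force": force on a finger pad.
Only numpy, scipy, OpenCV 4.12 (cv2) and the standard library are available. Lean on these libraries where they do the work, as an engineer would, in place of code of your own. Each camera call takes 0.05 s, during which the arm holds its last target. There are 200 camera calls.

## Working session

There is one attempt and no reset: what is moved stays moved. The work goes in short steps, Python scripts to look and compute and a shell command to move; the robot and the scene stay as the last step left them, time stands still between calls to the robot, and variables do not carry over. Pictures are saved under pics/ and viewed, at most 10 in all, crops included, and the job is handed in when it is done.

```bash
ls; mkdir -p pics; cat > h.py <<'E'
import numpy as np, cv2
from plant import ctrl
from scipy.spatial.transform import Rotation as Ro
def snap(n):
    o=ctrl.get_obs(); s=ctrl.snapshot(n); s['obs']=o; return s
def save(s,f,crop=None):
    im=s['frame'][:,:,::-1]
    cv2.imwrite('pics/'+f,im)
def cam2world(s):
    if 'R' in s:
        R=np.array(s['R']);t=np.array(s['t']); return R.T,-R.T@t
    o=s['obs']; T=np.array(s['T_tool_cam']); Rt=Ro.from_euler('xyz',o['orientation'],degrees=True).as_matrix()
    return Rt@T[:3,:3], Rt@T[:3,3]+np.array(o['tool_pos'])
def rays(s,uv):
    uv=np.atleast_2d(np.array(uv,float)); f=200/np.tan(np.radians(s['fovy'])/2)
    K=np.array([[f,0,s['cx']],[0,f,s['cy']],[0,0,1]])
    p=cv2.undistortPoints(uv[:,None],K,np.array([s['k1'],0,0,0.]))[:,0]
    return np.c_[p,np.ones(len(p))]
def atz(s,uv,z):
    A,c=cam2world(s); d=rays(s,uv)@A.T
    return c+d*((z-c[2])/d[:,2])[:,None]
def cloud(s):
    v,u=np.mgrid[:400,:640]; r=rays(s,np.c_[u.ravel(),v.ravel()]); A,c=cam2world(s)
    P=c+(r*s['z_map'].reshape(-1,1))@A.T; P[s['z_map'].ravel()<=0]=np.nan
    return P.reshape(400,640,3)
def bydepth(s,uv):
    C=cloud(s); return np.array([C[v,u] for u,v in uv])
E
python3 - <<'E'
from h import *
print(ctrl.get_obs())
for n in('scene','top'):
    s=snap(n); save(s,n+'.png'); np.save(n+'.npy',s,allow_pickle=True); print(n,s['fovy'],s['k1'],cam2world(s)[1])
E
```

```text
drive.py
pics
plant.py
{'clock': 0.0, 'joint_pos': array([ 9.34529952e+01,  2.05900490e+01,  6.34378293e-01, -2.18316238e-02,
       -7.01349811e+01, -1.65050345e+01]), 'qvel': array([ 0.04467513,  0.00352062, -0.03550003,  0.01379993,  0.09536254,
       -0.03296128]), 'tau': array([ 5.16867863e-05, -5.82704008e+01,  2.93071014e+01,  6.99741930e+00,
        7.19486197e-03, -1.48699041e-04]), 'tool_pos': array([0.15237192, 0.65712095, 0.2506375 ]), 'orientation': array([ 1.79907252e+02, -6.07929473e-03, -1.30594691e+01]), 'force': array([-0.54933914, -1.14366222,  0.12092324]), 'moment': array([-0.00451022,  0.0218074 ,  0.00168183]), 'gripper_force': 0.0, 'opening': 0.08748796027223758}
scene 52.01923926843072 -0.0194940095142049 [0.16857268 0.55830833 0.83024456]
top 52.73245029703224 -0.09336313352355988 [0.4167724  0.07395286 1.01044919]
```
View pics/top.png

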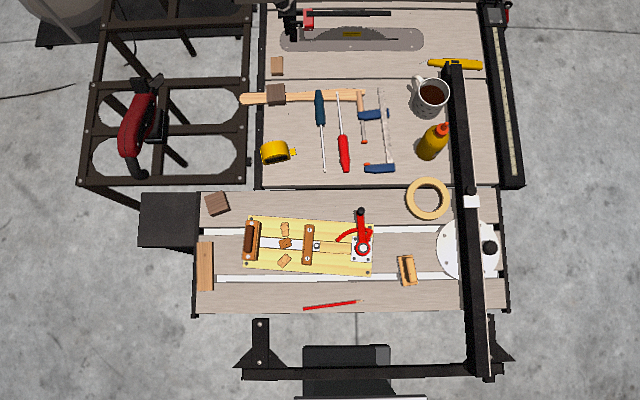

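View pics/scene.png

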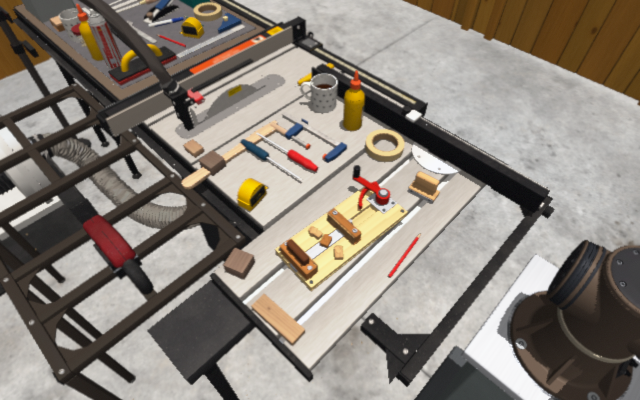

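The top view shows the jig's bed from about (245,216) to (372,276), with the loose jaw at (250,240), the fixed jaw at (308,245) and the chips at (285,228), (285,243) and (285,260). The cam pivot is at (362,248) with its knob at (361,211), the scraper is at (407,270) and the offcut is at (204,266). The scene view shows the same layout.

```bash
cat >> h.py <<'E'
def rect(P):
    (c,(w,h),a)=cv2.minAreaRect((P[:,:2]*1000).astype(np.float32)); return np.round(c,1),np.round((w,h),1),round(a,1)
def blob(C,box,z0,z1):
    "points within xy box (x0,x1,y0,y1) and height band"
    P=C.reshape(-1,3); m=(P[:,0]>box[0])&(P[:,0]<box[1])&(P[:,1]>box[2])&(P[:,1]<box[3])&(P[:,2]>z0)&(P[:,2]<z1); return P[m]
E
python3 - <<'E'
from h import *
for n in('top','scene'):
    s=np.load(n+'.npy',allow_pickle=True).item(); C=cloud(s)
    if n=='top': pts=dict(jaw=(250,240),fj=(308,245),knob=(361,211),piv=(362,248),scr=(407,270),wp=(204,266),c1=(285,228),c2=(285,243),c3=(285,260),bed=(330,262),tab=(230,300),glue=(433,140),tape=(275,152))
    else: pts=dict(jaw=(296,252),fj=(345,222),knob=(357,172),scr=(425,182),wp=(276,316),c1=(316,232),c2=(326,241),c3=(338,253),bed=(370,225),glue=(353,108),tape=(252,193))
    for k,(u,v) in pts.items(): print(n,k,C[v,u].round(4))
    hsv=cv2.cvtColor(s['frame'],cv2.COLOR_RGB2HSV).reshape(-1,3)
    P=C.reshape(-1,3)
    c=C[pts['wp'][1],pts['wp'][0]]
    for k,r,z0,z1 in(('wp',.09,.012,.03),('scr',.06,.05,.08),('scr',.06,.01,.025),('knob',.03,.07,.1),('fj',.07,.043,.06),('jaw',.06,.066,.09)):
        u,v=pts[k]; c=C[v,u]; B=blob(C,(c[0]-r,c[0]+r,c[1]-r,c[1]+r),z0,z1)
        if len(B)>5: print(n,k,len(B),B.mean(0).round(4),rect(B))
E
```

```text
top jaw [0.5217 0.2505 0.0758]
top fj [0.511  0.1164 0.052 ]
top knob [ 0.585  -0.0087  0.0877]
top piv [ 0.5016 -0.011   0.0591]
top scr [ 0.4485 -0.1145  0.0609]
top wp [0.4649 0.3737 0.0187]
top c1 [0.5546 0.173  0.0362]
top c2 [0.5183 0.173  0.0334]
top c3 [0.4771 0.1724 0.0368]
top bed [0.4721 0.0644 0.0199]
top tab [3.825e-01 3.111e-01 3.000e-04]
top glue [ 0.7442 -0.1793  0.1254]
top tape [0.74   0.1968 0.0636]
top wp 797 [0.4652 0.3733 0.0188] (array([465.1, 374.3]), array([119.9,  41.1]), 3.5)
top scr 225 [ 0.4504 -0.1222  0.0623] (array([ 450.7, -123.1]), array([57.5, 20.9]), 7.2)
top scr 222 [ 0.4484 -0.1153  0.0174] (array([ 450.4, -123.6]), array([72.8, 40.9]), 9.0)
top knob 53 [ 0.5869 -0.0082  0.0847] (array([586.9,  -8.1]), array([16.3, 15.9]), 89.6)
top fj 410 [0.5131 0.118  0.051 ] (array([514.1, 118.2]), array([24.2, 96. ]), 85.1)
top jaw 225 [0.525  0.2554 0.0765] (array([525.8, 256.5]), array([18.8, 64.2]), 84.5)
scene jaw [0.5236 0.2645 0.0773]
scene fj [0.5135 0.1176 0.0492]
scene knob [nan nan nan]
scene scr [ 0.4493 -0.1128  0.0534]
scene wp [0.4695 0.3769 0.0201]
scene c1 [0.5496 0.1776 0.0342]
scene c2 [0.5147 0.1804 0.0363]
scene c3 [0.475  0.1828 0.0321]
scene bed [0.477  0.0657 0.0201]
scene glue [ 0.7444 -0.1704  0.0883]
scene tape [0.7311 0.2156 0.057 ]
scene wp 1098 [0.4646 0.3779 0.0189] (array([467.3, 377. ]), array([122.1,  39.1]), 2.9)
scene scr 203 [ 0.4493 -0.1176  0.0608] (array([ 450.8, -119.9]), array([59.7, 22.3]), 2.9)
scene scr 233 [ 0.4464 -0.1113  0.0172] (array([ 451. , -119.9]), array([74.1, 41.1]), 8.6)
scene fj 398 [0.5127 0.1231 0.0505] (array([512.3,  92.4]), array([84.3, 96.3]), 84.9)
scene jaw 255 [0.5241 0.261  0.0763] (array([526.2, 259.5]), array([18.6, 63.2]), 87.2)
```

```bash
cat >> h.py <<'E'
def go(x,y,z,yaw):
    o=ctrl.get_obs(); R=Ro.from_euler('xyz',o['orientation'],degrees=True).as_matrix()
    d=R.T@(np.array([x,y,z])-o['tool_pos']); y0=o['orientation'][2]
    t=-((yaw-y0+180)%360-180); n=max(np.linalg.norm(d)/.0625,abs(t)/10.7)
    print('d',d.round(4),'turn',round(t,1),'rows>=',round(n,1))
E
python3 -c "
from h import *
go(.50,.20,.33,-90)"
```

```text
d [ 0.4419  0.3669 -0.0787] turn 76.9 rows>= 9.3
```

```bash
python3 drive.py '[[0.05,0.04,-0.01,9,0.088],[0.1,0.08,-0.02,18,0.088],[0.15,0.12,-0.03,27,0.088],[0.2,0.16,-0.04,36,0.088],[0.25,0.2,-0.05,45,0.088],[0.3,0.24,-0.06,54,0.088],[0.34,0.28,-0.07,63,0.088],[0.37,0.31,-0.079,70,0.088]]'; python3 drive.py '[[0.0,0.0,0,0,0.088],[0,0,0,0,0.088]]'; python3 - <<'E'
from h import *
s=snap('wrist'); save(s,'w1.png'); np.save('w1.npy',s,allow_pickle=True); o=s['obs']; print(o['joint_pos'].round(1),o['orientation'],o['tool_pos'],s['T_tool_cam'])
C=cloud(s)
for b,z0,z1 in(((.43,.60,.09,.145),.043,.058),((.45,.6,.22,.29),.066,.09),((.55,.62,-.04,.02),.07,.1),((.43,.58,.135,.21),.028,.042)):
    B=blob(C,b,z0,z1)
    if len(B)>5: print(len(B),B.mean(0).round(4),rect(B))
E
```

```text
clock: 1.1
tool_pos: [0.4436, 0.2698, 0.3307]
orientation: [180.0, -0.0, -83.3]
force: [1.4, -0.6, -0.3]
opening: 0.0876
gripper_force: 0.0
clock: 1.35
tool_pos: [0.4427, 0.2718, 0.3302]
orientation: [180.0, -0.0, -83.1]
force: [0.3, 0.3, 0.2]
opening: 0.0876
gripper_force: 0.0
[ 53.2   3.3 -11.2  -0.  -75.5 -46.2] [ 1.79965236e+02 -3.88964598e-03 -8.30595937e+01] [0.44274105 0.27181162 0.33015835] [[-2.50975684e-04 -9.50537057e-01 -3.10611076e-01  8.54802309e-02]
 [ 9.99999956e-01 -2.86728094e-04  6.94437759e-05  1.21024424e-03]
 [-1.55069804e-04 -3.10611045e-01  9.50537087e-01 -1.32927428e-01]
 [ 0.00000000e+00  0.00000000e+00  0.00000000e+00  1.00000000e+00]]
2045 [0.5123 0.1195 0.0503] (array([512.3, 119.1]), array([24.5, 96.2]), 85.0)
826 [0.5231 0.2554 0.0763] (array([524.1, 256.4]), array([18.3, 63.9]), 86.7)
1315 [0.514  0.176  0.0338] (array([511., 179.]), array([110.2,  55.8]), 19.0)
```

View pics/w1.png

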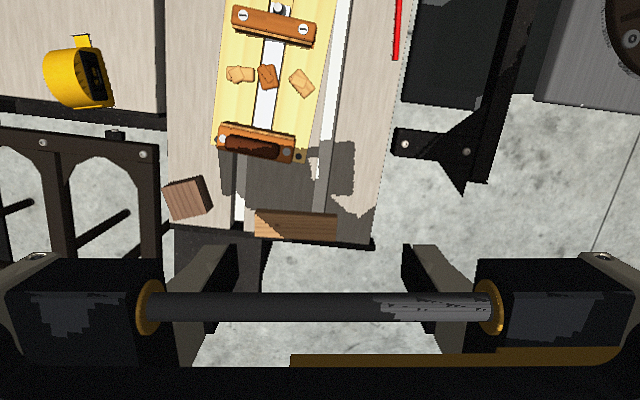

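The wrist view shows the jaws at (273,25) and (258,142), the chips at (240,74), (268,76) and (302,83), and the offcut at (295,225). Jig yaw comes out at about -4.9°, with its origin near (0.513, 0.118).

```bash
python3 -c "
from h import *
go(.4507,-.1215,.15,-171.2)"
```

```text
d [0.3918 0.0397 0.1802] turn 88.2 rows>= 8.2
```

```bash
python3 drive.py '[[0.05,0.005,0.0,10.5,0.07],[0.1,0.01,0.0,21,0.07],[0.15,0.015,0.02,31.5,0.07],[0.2,0.02,0.04,42,0.07],[0.25,0.025,0.07,52.5,0.07],[0.3,0.03,0.1,63,0.07],[0.35,0.036,0.14,73.5,0.07],[0.392,0.04,0.17,84,0.07]]'; python3 - <<'E'
from h import *
s=snap('wrist'); save(s,'w2.png'); C=cloud(s)
for z0,z1 in((.055,.08),(.012,.024)):
    B=blob(C,(.36,.54,-.2,-.04),z0,z1)
    if len(B)>5: print(len(B),B.mean(0).round(4),rect(B))
go(.4507,-.1215,.057,-171.2)
E
```

```text
clock: 2.4
tool_pos: [0.4502, -0.1224, 0.159]
orientation: [180.0, -0.0, -167.2]
force: [0.3, -0.1, 0.2]
opening: 0.07
gripper_force: 0.0
1934 [ 0.4452 -0.1242  0.0624] (array([ 447.2, -123.7]), array([58.6, 20. ]), 8.0)
1857 [ 0.4409 -0.1249  0.017 ] (array([ 479.3, -104. ]), array([154.6,  63.3]), 31.9)
d [-0.0043  0.0029  0.098 ] turn 3.3 rows>= 1.6
```

```bash
python3 drive.py '[[0,0,0.05,3.5,0.07],[0,0.001,0.085,3.5,0.07],[0,0.001,0.102,3.5,0.07],[0,0.001,0.102,3.5,0.0],[0,0.001,0.102,3.5,0.0],[0,0.001,0.102,3.5,0.0],[0,0.001,0.102,3.5,0.0],[0,0.001,0.102,3.5,0.0]]'; python3 drive.py '[[0,0,0,0,0],[0,0,0,0,0],[0,0,-0.04,0,0],[0,0,-0.09,0,0]]'; python3 -c "
from h import *
print(ctrl.get_obs()['gripper_force'])"
```

```text
clock: 3.45
tool_pos: [0.4506, -0.121, 0.059]
orientation: [-180.0, 0.1, -170.6]
force: [-0.5, -0.3, -0.0]
opening: 0.0253
gripper_force: 0.0
clock: 3.95
tool_pos: [0.4491, -0.1211, 0.1484]
orientation: [180.0, -0.2, -170.6]
force: [1.4, 0.0, -1.0]
opening: 0.0199
gripper_force: 30.0
29.999936521053314
```

```bash
python3 -c "
from h import *
go(.4235,.188,.148,-94.9)"
```

```text
d [-0.0253  0.3091  0.0004] turn -75.7 rows>= 7.1
```

```bash
python3 drive.py '[[-0.003,0.04,0,-9.5,0],[-0.006,0.08,0,-19,0],[-0.01,0.12,0,-29,0],[-0.013,0.16,0,-38,0],[-0.016,0.2,0,-48,0],[-0.02,0.24,0,-57,0],[-0.023,0.28,0,-67,0],[-0.025,0.309,0,-76,0]]'; python3 drive.py '[[0,0,0.03,0,0],[0,0,0.045,0,0]]'; python3 -c "
from h import *
ex=np.array([.9963,-.0854]);p=np.array([.4235,.188])+.165*ex
go(.4235,.188,.081,-94.9);go(p[0],p[1],.081,-94.9);s=snap('wrist');save(s,'w3.png')"
```

```text
clock: 4.95
tool_pos: [0.4237, 0.1893, 0.1482]
orientation: [180.0, -0.0, -94.2]
force: [0.3, -0.6, -1.2]
opening: 0.0201
gripper_force: 30.0
clock: 5.2
tool_pos: [0.4233, 0.1877, 0.102]
orientation: [179.9, -0.1, -94.5]
force: [0.4, 0.1, -1.5]
opening: 0.0199
gripper_force: 30.0
d [-0.0004 -0.0002  0.021 ] turn 0.4 rows>= 0.3
d [ 0.0007 -0.1652  0.0207] turn 0.4 rows>= 2.7
```

View pics/w3.png

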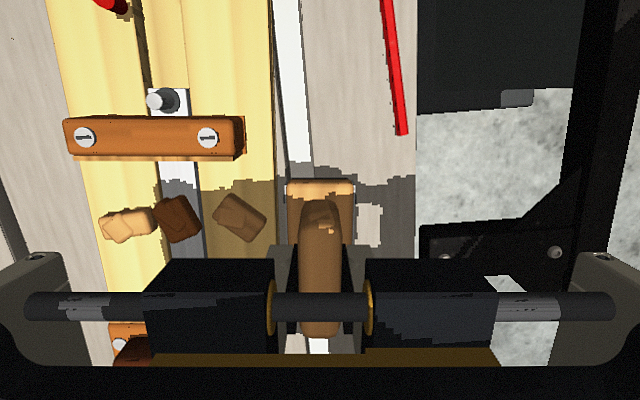

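The wrist view shows the scraper's foot at (320,190) square beside the bed, with the chips at (127,223), (177,217) and (240,215) in its path.

```bash
python3 drive.py '[[0,0,0.015,0.4,0],[0,0,0.021,0.4,0],[0,-0.02,0.021,0.4,0],[0,-0.04,0.021,0.4,0],[0,-0.06,0.021,0.4,0],[0,-0.08,0.021,0.4,0],[0,-0.1,0.021,0.4,0],[0,-0.115,0.021,0.4,0]]'; python3 drive.py '[[0,-0.015,0,0,0],[0,-0.03,0,0,0],[0,-0.045,0,0,0],[0,-0.049,0,0,0],[0,-0.049,0,0,0]]'; python3 - <<'E'
from h import *
s=snap('top'); save(s,'t2.png')
cv2.imwrite('pics/t2c.png',cv2.resize(s['frame'][170:330,180:420,::-1],None,fx=3,fy=3))
E
```

```text
clock: 6.25
tool_pos: [0.5408, 0.1786, 0.0829]
orientation: [-180.0, 0.0, -95.0]
force: [-0.8, 0.2, -1.9]
opening: 0.0198
gripper_force: 30.0
clock: 6.88
tool_pos: [0.5877, 0.1745, 0.0824]
orientation: [180.0, -0.0, -95.0]
force: [-0.1, 1.1, -1.2]
opening: 0.0198
gripper_force: 30.0
```

View pics/t2c.png

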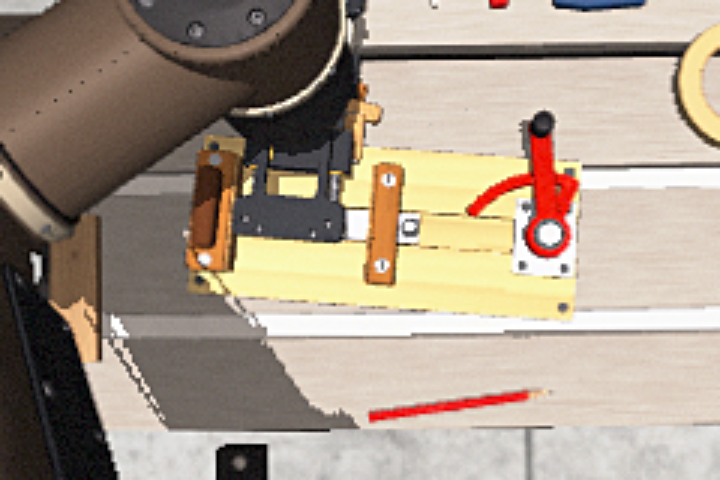

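The picture shows the chips pushed past the bed's far edge at crop (370,110), that is pixel (303,207). The near table around crop (250,370) is free, with the pencil's left end at crop (370,415). I'll put the scraper there.

```bash
python3 drive.py '[[0,0,-0.04,0,0],[0,0,-0.065,0,0]]'; python3 -c "
from h import *
go(.403,.205,.148,-94.9)"
```

```text
clock: 7.18
tool_pos: [0.5877, 0.1748, 0.1492]
orientation: [-179.9, 0.0, -94.9]
force: [0.1, 1.1, -2.1]
opening: 0.02
gripper_force: 30.0
d [-0.0142  0.1866  0.001 ] turn -0.0 rows>= 3.0
```

```bash
python3 drive.py '[[-0.004,0.05,0,0,0],[-0.008,0.1,0,0,0],[-0.012,0.15,0,0,0],[-0.014,0.187,0,0,0],[-0.014,0.187,0.04,0,0],[-0.014,0.187,0.075,0,0],[-0.014,0.187,0.085,0,0],[-0.014,0.187,0.089,0,0]]';python3 drive.py '[[0,0,0.001,0,0],[0,0,0.001,0,0]]'
```

```text
clock: 8.18
tool_pos: [0.4027, 0.2046, 0.0588]
orientation: [180.0, -0.0, -94.9]
force: [-9.6, -9.0, 35.9]
opening: 0.02
gripper_force: 30.0
clock: 8.43
tool_pos: [0.4032, 0.2051, 0.0588]
orientation: [-179.9, 0.1, -94.9]
force: [-1.6, -2.1, 3.6]
opening: 0.02
gripper_force: 30.0
```

```bash
python3 drive.py '[[0,0,0,0,0.06],[0,0,0,0,0.06],[0,0,0,0,0.06],[0,0,-0.04,0,0.06],[0,0,-0.1,0,0.06],[0,0,-0.13,0,0.06]]'; python3 - <<'E'
from h import *
go(.466,.376,.12,3.2)
s=snap('top'); C=cloud(s)
B=blob(C,(.36,.46,.14,.27),.05,.08);print('scraper',len(B),B.mean(0) if len(B) else 0, rect(B) if len(B) else 0)
E
```

```text
clock: 9.18
tool_pos: [0.4035, 0.2054, 0.1906]
orientation: [-179.9, 0.2, -94.9]
force: [0.5, 0.8, 0.0]
opening: 0.0598
gripper_force: 0.0
d [-0.1752 -0.0474  0.0713] turn -98.1 rows>= 9.2
scraper 79 [0.40188594 0.18398624 0.06211858] (array([401.5, 184.1]), array([22.6, 17.9]), 80.4)
```

```bash
python3 drive.py '[[-0.02,-0.006,0,-10.5,0.06],[-0.04,-0.012,0,-21,0.06],[-0.06,-0.018,0,-31.5,0.06],[-0.09,-0.024,0.01,-42,0.06],[-0.12,-0.03,0.02,-52.5,0.06],[-0.15,-0.038,0.03,-63,0.06],[-0.175,-0.047,0.04,-73.5,0.06],[-0.175,-0.047,0.05,-84,0.06]]'; python3 drive.py '[[0,0,0,-10.5,0.06],[0,0,0,-14,0.06]]'; python3 - <<'E'
from h import *
s=snap('wrist'); C=cloud(s)
B=blob(C,(.38,.55,.33,.43),.012,.026);print('wp',len(B),B.mean(0),rect(B))
s=snap('top'); C=cloud(s)
B=blob(C,(.36,.46,.14,.27),.05,.08);print('scraper',len(B),B.mean(0), rect(B))
B=blob(C,(.44,.60,.09,.145),.043,.058);print('fj',rect(B))
B=blob(C,(.44,.60,.1,.26),.025,.042);print('bed stuff',len(B))
h=C[200:260,260:320]; m=(h[...,2]>.006)&(h[...,2]<.018)&(h[...,0]>.585)
print('chips?',m.sum(), h[m].mean(0) if m.any() else 0)
go(.466,.376,.030,3.2)
E
```

```text
clock: 10.22
tool_pos: [0.4651, 0.3764, 0.1362]
orientation: [180.0, 0.0, -10.6]
force: [-0.3, -1.0, -0.6]
opening: 0.0601
gripper_force: 0.0
clock: 10.48
tool_pos: [0.4644, 0.3748, 0.1367]
orientation: [179.9, 0.0, 3.3]
force: [0.2, -0.5, 1.0]
opening: 0.0603
gripper_force: 0.0
wp 6734 [0.4692017  0.37504626 0.0186645 ] (array([464.3, 374.8]), array([120.9,  38. ]), 2.9)
scraper 215 [0.40401141 0.2029197  0.06285809] (array([403.3, 202.9]), array([60.6, 20.2]), 81.0)
fj (array([514.1, 118.1]), array([24.1, 96. ]), 85.3)
bed stuff 70
chips? 60 [0.60921303 0.15428922 0.01484098]
d [ 0.0016 -0.0011  0.107 ] turn -0.1 rows>= 1.7
```

```bash
python3 drive.py '[[0,0,0.06,0,0.06],[0,0,0.09,0,0.06],[0,0,0.108,0,0.06],[0,0,0.108,0,0.06],[0,0,0.108,0,0.0],[0,0,0.108,0,0.0],[0,0,0.108,0,0.0],[0,0,0.108,0,0.0]]'; python3 drive.py '[[0,0,0,0,0],[0,0,0,0,0]]'; python3 - <<'E'
from h import *
s=snap('top'); cv2.imwrite('pics/t3.png',cv2.resize(s['frame'][180:320,180:420,::-1],None,fx=3,fy=3))
E
```

```text
clock: 11.58
tool_pos: [0.4649, 0.3754, 0.0305]
orientation: [-179.9, -0.1, 3.1]
force: [-2.0, 0.3, 5.8]
opening: 0.0374
gripper_force: 30.0
clock: 11.82
tool_pos: [0.4649, 0.3754, 0.0305]
orientation: [-179.9, -0.1, 3.1]
force: [-2.0, -0.6, 6.1]
opening: 0.0373
gripper_force: 30.0
```

View pics/t3.png

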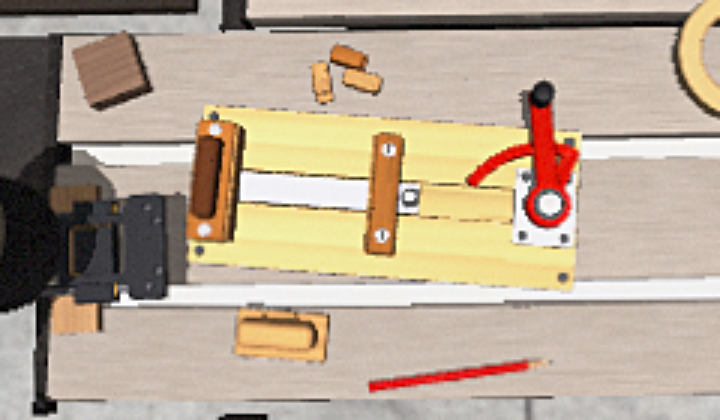

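Chips off the bed at crop (350,72), scraper standing at (280,335), bed clear, offcut gripped.

```bash
python3 drive.py '[[0,0,-0.05,0,0],[0,0,-0.1,0,0],[0,0,-0.13,0,0]]'; python3 -c "
from h import *
go(.5187,.185,.0515,-4.9)"
```

```text
clock: 12.25
tool_pos: [0.465, 0.3754, 0.1623]
orientation: [-179.9, -0.1, 3.1]
force: [0.5, -0.9, -1.8]
opening: 0.038
gripper_force: 30.0
d [0.0432 0.1933 0.1105] turn 8.0 rows>= 3.6
```

```bash
python3 drive.py '[[0.01,0.05,0,2,0],[0.02,0.1,0,4,0],[0.03,0.15,0,6,0],[0.043,0.193,0,8,0],[0.043,0.193,0.0,8,0],[0.043,0.193,0.05,8,0],[0.043,0.193,0.08,8,0],[0.043,0.193,0.098,8,0]]'; python3 -c "
from h import *
go(.5187,.185,.0505,-4.9)"
```

```text
clock: 13.25
tool_pos: [0.5169, 0.1845, 0.0599]
orientation: [179.9, 0.1, -4.9]
force: [-0.8, -0.0, -0.5]
opening: 0.038
gripper_force: 30.0
d [ 0.0018 -0.0006  0.0094] turn -0.0 rows>= 0.2
```

```bash
python3 drive.py '[[0.001,0,0.005,0,0],[0.001,0,0.009,0,0],[0.001,0,0.009,0,0]]'; python3 drive.py '[[0,0,0.002,0,0],[0,0,0.002,0,0]]'
```

```text
clock: 13.62
tool_pos: [0.519, 0.1848, 0.053]
orientation: [-180.0, -0.0, -4.9]
force: [0.8, -0.6, -1.4]
opening: 0.0381
gripper_force: 30.0
clock: 13.88
tool_pos: [0.5189, 0.1845, 0.0509]
orientation: [-180.0, -0.0, -4.9]
force: [0.3, 0.4, -0.8]
opening: 0.0379
gripper_force: 30.0
```

```bash
python3 drive.py '[[0,0,0.0012,0,0],[0,0,0.0012,0,0]]'; python3 drive.py '[[0,0,0,0,0.046],[0,0,0,0,0.048],[0,0,0,0,0.048],[0,0,-0.03,0,0.048],[0,0,-0.08,0,0.048],[0,0,-0.12,0,0.048]]'; python3 - <<'E'
from h import *
s=snap('wrist'); C=cloud(s)
B=blob(C,(.44,.6,.14,.23),.03,.044);print('wp',len(B),B.mean(0),rect(B))
B=blob(C,(.45,.6,.22,.29),.066,.09);print('jaw',len(B),B.mean(0),rect(B))
B=blob(C,(.44,.60,.09,.145),.043,.058);print('fj',rect(B))
go(.5245,.2565,.082,-4.9)
E
```

```text
clock: 14.12
tool_pos: [0.519, 0.1845, 0.0505]
orientation: [-180.0, -0.0, -4.9]
force: [-5.1, -1.1, 10.0]
opening: 0.0378
gripper_force: 30.0
clock: 14.88
tool_pos: [0.519, 0.1845, 0.171]
orientation: [-180.0, -0.0, -4.9]
force: [0.6, 0.5, -0.4]
opening: 0.048
gripper_force: 0.0
wp 6094 [0.52342548 0.18298136 0.03867215] (array([519. , 183.4]), array([ 38.1, 119.7]), 84.9)
jaw 2112 [0.5277546  0.25461472 0.07600288] (array([525.4, 256.8]), array([19. , 63.3]), 85.2)
fj (array([513.1, 119.2]), array([24.5, 94.6]), 85.3)
d [-0.0035 -0.0705  0.0948] turn 0.0 rows>= 1.9
```

```bash
python3 drive.py '[[-0.001,-0.04,0,0,0.05],[-0.003,-0.071,0,0,0.05],[-0.003,-0.071,0.05,0,0.05],[-0.003,-0.071,0.08,0,0.05],[-0.003,-0.071,0.09,0,0.05],[-0.003,-0.071,0.09,0,0.0],[-0.003,-0.071,0.09,0,0.0],[-0.003,-0.071,0.09,0,0.0]]'; python3 drive.py '[[0,0,0,0,0],[0,0,0,0,0],[0,0,0,0,0]]'
```

```text
clock: 15.92
tool_pos: [0.5225, 0.2558, 0.0806]
orientation: [-179.9, -0.1, -5.0]
force: [0.0, -0.2, 0.2]
opening: 0.0254
gripper_force: 0.0
clock: 16.3
tool_pos: [0.5227, 0.2562, 0.0805]
orientation: [-179.9, -0.1, -4.9]
force: [-0.8, 1.8, 6.7]
opening: 0.0181
gripper_force: 30.0
```

```bash
python3 drive.py '[[0,0.012,0,0,0],[0,0.024,0,0,0],[0,0.034,0,0,0],[0,0.042,0,0,0],[0,0.05,0,0,0],[0,0.057,0,0,0],[0,0.063,0,0,0],[0,0.067,0,0,0]]'; python3 drive.py '[[0,0.001,0,0,0],[0,0.002,0,0,0]]'
```

```text
clock: 17.3
tool_pos: [0.5175, 0.19, 0.0805]
orientation: [-179.8, -0.2, -4.9]
force: [0.5, 6.1, 4.7]
opening: 0.0173
gripper_force: 30.0
clock: 17.55
tool_pos: [0.5174, 0.1884, 0.0805]
orientation: [-179.8, -0.2, -4.9]
force: [-1.4, 10.7, 4.4]
opening: 0.0176
gripper_force: 30.0
```

```bash
python3 drive.py '[[0,0.001,0,0,0],[0,0.002,0,0,0],[0,0.002,0,0,0]]'; python3 drive.py '[[0,0,0,0,0.046],[0,0,0,0,0.046],[0,0,0,0,0.046],[0,0,-0.04,0,0.046],[0,0,-0.09,0,0.046],[0,0.04,-0.13,0,0.05]]'; python3 - <<'E'
from h import *
s=snap('wrist'); save(s,'w5.png'); C=cloud(s)
ex=np.array([.9963,-.0854]);ey=np.array([.0854,.9963]);O=np.array([.513,.1182])
B=blob(C,(.45,.6,.15,.22),.066,.09);r=rect(B);print('jaw',len(B),r,(r[0]/1000-O)@ey)
B=blob(C,(.44,.6,.12,.2),.03,.042);print('wp',len(B),rect(B))
B=blob(C,(.44,.60,.09,.145),.046,.058);print('fj',rect(B))
s=snap('top');C=cloud(s)
B=blob(C,(.55,.62,-.04,.02),.07,.1);print('knob',len(B),rect(B),B[:,2].max())
E
```

```text
clock: 17.92
tool_pos: [0.5175, 0.1883, 0.0805]
orientation: [-179.7, -0.2, -4.9]
force: [-3.2, 15.7, 3.2]
opening: 0.0178
gripper_force: 30.0
clock: 18.68
tool_pos: [0.5128, 0.1454, 0.211]
orientation: [180.0, -0.0, -4.8]
force: [0.5, -0.8, -0.0]
opening: 0.0489
gripper_force: 0.0
jaw 1545 (array([520.5, 187. ]), array([18.3, 62.7]), 85.2) 0.06918593999999999
wp 4883 (array([516.1, 148.5]), array([123.8,  74.3]), 12.5)
fj (array([513.7, 118.9]), array([24.2, 94.8]), 85.0)
knob 53 (array([587.3,  -8.2]), array([16. , 15.9]), 1.3) 0.09167033397730107
```

```bash
python3 -c "
from h import *
go(.585,-.0075,.19,3.2)"
```

```text
d [0.0843 0.1439 0.0239] turn -8.2 rows>= 2.7
```

```bash
python3 drive.py '[[0.02,0.04,0,-2,0.05],[0.05,0.09,0.01,-5,0.05],[0.08,0.138,0.024,-8,0.05],[0.084,0.144,0.024,-8.2,0.05],[0.084,0.144,0.024,-8.2,0.05]]'; python3 - <<'E'
from h import *
s=snap('wrist'); save(s,'w6.png'); C=cloud(s)
B=blob(C,(.55,.62,-.04,.02),.078,.1);print('knob',len(B),rect(B),np.median(B[:,2]))
B=blob(C,(.52,.57,-.04,.02),.03,.078);print('lever',len(B),rect(B),np.percentile(B[:,2],[10,50,95]))
B=blob(C,(.48,.52,-.035,.01),.05,.1);print('hub',len(B),rect(B),np.percentile(B[:,2],[10,50,95]))
E
```

```text
clock: 19.4
tool_pos: [0.5832, -0.0066, 0.1846]
orientation: [180.0, 0.1, 3.1]
force: [-0.6, 0.7, 0.5]
opening: 0.05
gripper_force: 0.0
knob 447 (array([587. ,  -8.1]), array([17.2, 17. ]), 23.2) 0.08546879215119094
lever 1869 (array([541.6, -11.5]), array([53.7, 48.4]), 45.3) [0.0395716  0.04983326 0.0526475 ]
hub 905 (array([505.6, -12.4]), array([29.4, 35.4]), 3.1) [0.05125774 0.05268809 0.05738395]
```

View pics/w6.png

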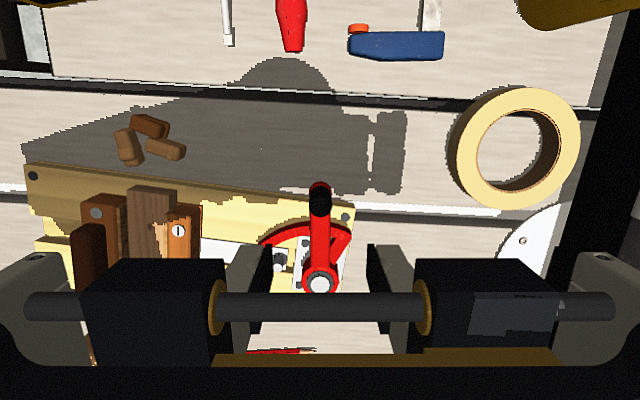

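The wrist view shows the knob at (319,195), the hub at (319,282), and the keeper pin at (280,262) inside the hook's sweep. The offcut sits between the jaws at (150,215).

```bash
python3 drive.py '[[0.004,0.001,0.04,0,0.05],[0.004,0.001,0.08,0,0.05],[0.004,0.001,0.1,0,0.05],[0.004,0.001,0.1,0,0.0],[0.004,0.001,0.1,0,0.0],[0.004,0.001,0.1,0,0.0],[0.004,0.001,0.1,0,0.0],[0.004,0.001,0.1,0,0.0]]'; python3 drive.py '[[0,0,0,0,0],[0,0,0,0,0]]'; python3 - <<'E'
from h import *
o=ctrl.get_obs(); P=np.array([.5018,-.0123]); p=o['tool_pos'][:2]; r=p-P
print(o['tool_pos'],o['orientation'],np.linalg.norm(r),np.degrees(np.arctan2(r[1],r[0])))
# arc rows in tool axes, for a lever turn phi from now: radius .085
a0=np.arctan2(r[1],r[0]); R=Ro.from_euler('xyz',o['orientation'],degrees=True).as_matrix()
for ph in range(8,97,8):
    a=a0+np.radians(ph); q=P+.085*np.array([np.cos(a),np.sin(a)]); d=R.T@np.r_[q-p,0]; print(ph,d.round(4))
E
```

```text
clock: 20.45
tool_pos: [0.5884, -0.0065, 0.0862]
orientation: [-180.0, -0.1, 3.3]
force: [1.5, -0.0, 1.7]
opening: 0.0174
gripper_force: 30.0
clock: 20.7
tool_pos: [0.5885, -0.0065, 0.0859]
orientation: [-180.0, -0.1, 3.3]
force: [2.0, 1.4, 3.3]
opening: 0.0172
gripper_force: 30.0
[ 0.58845818 -0.00654109  0.08589805] [-1.79991578e+02 -9.08323405e-02  3.25777717e+00] 0.08684932528721616 3.802028837233446
8 [-0.0028 -0.0118 -0.    ]
16 [-0.0054 -0.0234 -0.    ]
24 [-0.0095 -0.0345 -0.    ]
32 [-0.0152 -0.0449 -0.    ]
40 [-0.0223 -0.0544 -0.    ]
48 [-0.0306 -0.0629 -0.    ]
56 [-0.04   -0.0701 -0.0001]
64 [-0.0503 -0.0759 -0.0001]
72 [-0.0613 -0.0803 -0.0001]
80 [-0.0729 -0.083  -0.0001]
88 [-0.0847 -0.0841 -0.0001]
96 [-0.0965 -0.0836 -0.0001]
```

```bash
python3 drive.py '[[-0.001,-0.012,0,-8,0],[-0.003,-0.024,0,-16,0],[-0.0075,-0.035,0,-24,0],[-0.013,-0.046,0,-32,0],[-0.020,-0.056,0,-40,0],[-0.0285,-0.0645,0,-48,0],[-0.0285,-0.0645,0,-48,0]]'; python3 - <<'E'
from h import *
o=ctrl.get_obs(); P=np.array([.5018,-.0123]); p=o['tool_pos'][:2]; r=p-P
print(o['tool_pos'],o['orientation'],o['moment'],np.linalg.norm(r),np.degrees(np.arctan2(r[1],r[0])))
a0=np.arctan2(r[1],r[0]); R=Ro.from_euler('xyz',o['orientation'],degrees=True).as_matrix()
for ph in (8,16,24,32,38,42):
    a=a0+np.radians(ph); q=P+np.array([0,.002*ph/40])+.086*np.array([np.cos(a),np.sin(a)]); d=R.T@np.r_[q-p,0]; print(ph,d.round(4))
E
```

```text
clock: 21.58
tool_pos: [0.5556, 0.0565, 0.0858]
orientation: [180.0, -0.0, 51.3]
force: [1.6, 0.0, 3.4]
opening: 0.0171
gripper_force: 30.0
[0.55563499 0.05648261 0.08577487] [ 1.79970195e+02 -2.88797257e-02  5.12678532e+01] [-0.05901719 -0.46625296  0.12608136] 0.0873456049960608 51.950311521188404
8 [-0.002  -0.0122 -0.    ]
16 [-0.0043 -0.0241 -0.    ]
24 [-0.0083 -0.0356 -0.    ]
32 [-0.0137 -0.0464 -0.    ]
38 [-0.0187 -0.0539 -0.    ]
42 [-0.0225 -0.0586 -0.    ]
```

```bash
python3 drive.py '[[-0.0015,-0.012,0,-8,0],[-0.0045,-0.024,0,-16,0],[-0.0085,-0.0355,0,-24,0],[-0.0137,-0.046,0,-32,0],[-0.017,-0.052,0,-36,0],[-0.017,-0.052,0,-36,0]]'; python3 - <<'E'
from h import *
o=ctrl.get_obs(); P=np.array([.5018,-.0123]); p=o['tool_pos'][:2]; r=p-P
print(o['force'],o['moment'],np.linalg.norm(r),np.degrees(np.arctan2(r[1],r[0]))+4.9)
E
```

```text
clock: 22.32
tool_pos: [0.5073, 0.0778, 0.0866]
orientation: [179.7, -0.2, 87.1]
force: [3.7, 8.2, 3.2]
opening: 0.0172
gripper_force: 30.0
[3.65661729 8.17920247 3.18655048] [ 3.36339621 -1.3915953   0.04592462] 0.09023662494975426 91.38669235850418
```

```bash
python3 drive.py '[[0,-0.003,0,-2,0],[0,-0.006,0,-4,0],[0,-0.006,0,-4,0]]'; python3 drive.py '[[0,0,0,0,0.04],[0,0,0,0,0.04],[0,0,0,0,0.04],[0,0,-0.04,0,0.04],[0,0,-0.1,0,0.04],[0,0,-0.15,0,0.04]]'; python3 - <<'E'
from h import *
ex=np.array([.9963,-.0854]);ey=np.array([.0854,.9963]);O=np.array([.513,.1182])
s=snap('wrist'); save(s,'w7.png'); C=cloud(s)
B=blob(C,(.46,.56,.04,.1),.078,.1)
if len(B):
    r=rect(B);q=r[0]/1000-O;print('knob',len(B),r,q@ex,q@ey,np.arctan2(q@ey+.131,q@ex))
print(ctrl.get_obs()['joint_pos'].round(1))
E
```

```text
clock: 22.7
tool_pos: [0.5019, 0.0782, 0.0867]
orientation: [179.6, -0.2, 91.1]
force: [3.8, 10.7, 2.4]
opening: 0.0172
gripper_force: 30.0
clock: 23.45
tool_pos: [0.4979, 0.0751, 0.2371]
orientation: [-180.0, 0.0, 91.2]
force: [1.1, 0.5, 0.2]
opening: 0.0401
gripper_force: 0.0
knob 310 (array([503. ,  77.5]), array([16.9, 17.5]), 64.8) -0.006487220000000008 -0.04140341 1.6430749616890354
[ 31.    4.6 -21.3   0.2 -63.7 150.2]
```

View pics/w7.png

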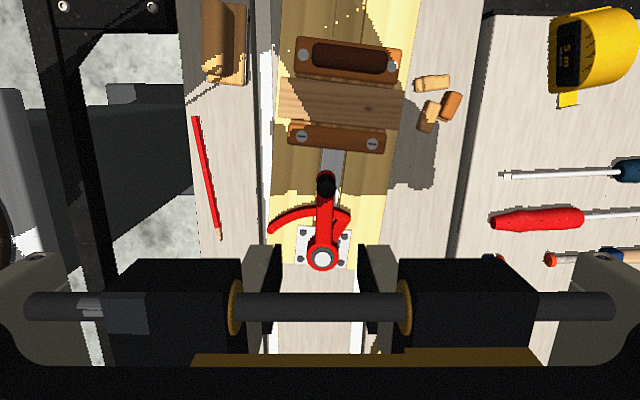

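The lever at (325,190) now points at the jaws. The offcut at (335,102) sits square between them, and the scraper is standing at (225,45). One last numeric check.

```bash
python3 - <<'E'
from h import *
ex=np.array([.9963,-.0854]);ey=np.array([.0854,.9963]);O=np.array([.513,.1182])
for n in('wrist','top'):
    s=snap(n);C=cloud(s)
    for k,b,z0,z1 in(('jaw',(.45,.6,.15,.22),.066,.09),('wp',(.44,.6,.138,.164),.033,.041),('fj',(.44,.6,.09,.145),.046,.058),('scr',(.36,.45,.14,.27),.055,.08),('knob',(.46,.56,.04,.1),.08,.1)):
        B=blob(C,b,z0,z1)
        if len(B)<6: continue
        r=rect(B); q=r[0]/1000-O; print(n,k,len(B),r,(q@ex).round(4),(q@ey).round(4))
print(ctrl.get_obs()['force'])
E
```

```text
wrist jaw 1699 (array([519.7, 187.6]), array([18.3, 64.1]), 84.3) 0.0007 0.0697
wrist wp 3316 (array([515.8, 151. ]), array([122.3,  26. ]), 0.0) -0.0 0.0329
wrist fj 2291 (array([512.7, 119.6]), array([24.2, 96. ]), 85.3) -0.0004 0.0014
wrist scr 1711 (array([401.9, 202.8]), array([59.7, 21. ]), 84.9) -0.1179 0.0748
wrist knob 285 (array([503.1,  77.4]), array([17. , 17.1]), 73.3) -0.0064 -0.0415
top scr 100 (array([401.2, 194.2]), array([43.6, 15.9]), 89.7) -0.1179 0.0662
[-1.20167359  0.01274754 -1.45057937]
```

All of it checks out: the jaw is at 69 mm, the offcut is centred, and the cam is at about 1.64 rad. Handing in.

```bash
python3 -c "
from plant import ctrl
print(ctrl.close_job())"
```

```text
the job is handed in; nothing more can be done
None
```

The offcut is clamped in the jig with the cam closed at about 1.64 rad, the chips are off the bed, the scraper stands on the bare table, and the job was handed in after about 24 s; no verdict came back, and the jaw's pressing force could not be measured directly.

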